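# Load a reagent pack into the analyser

## Task

One of the reagent packs in the stock bin has a flat upright fin on top: lift it out by the fin and set it down, without dropping it, on the loading lane in front of the bridge. Let go, take the pack again by its rear end and slide it under the bridge until it stands square and flush in the corner, its front end against the housing and its side against the low fence. Leave the other packs in the bin and everything else where it is.

Things in the scene. Friction and masses are not known exactly. Their poses are not given: they have to be found in the camera images.
- pack: The reagent pack to load: a white plastic block 120 long (x) x 50 wide (y) x 50 high with a fin on top, 44 long (x) x 14 thick (y) x 28 high, in the middle; 78 high in all. Same both ways round. Origin: centre of its underside, z up. About 250 g.
- bin: Grey fixed open stock bin, outside 144 (x) x 200 (y) x 50 high, walls and floor 5 thick. Origin: centre of its underside. It holds three packs side by side along its y, 62 mm apart, all with the long side along the bin's x; the order changes. Gaps round the packs are about 7 to 12 mm, too small for fingers.
- twin_cap_pack: Another pack in the bin, same block 120 x 50 x 50 but with two round caps on top, 28 in diameter, 12 high. Origin: centre of its underside. Leave it there.
- one_cap_pack: Another pack in the bin, same block 120 x 50 x 50 but with one round cap in the middle, 38 in diameter, 14 high. Origin: centre of its underside. Leave it there.
- loader: Fixed loading lane; x is the loading direction. Dark polished floor plate 4 thick, x -145 to 125, y -65 to 65 mm. White housing 100 high, 200 wide: its face at x = 125 is the end stop. Low steel fence all along the +y side, inner face at y = 40, 12 thick, top 14 above the plate. The lane is open before the bridge, x -145 to 41. Origin: on the table, under mid-lane.
- bridge (a point): Grey bridge over the lane: this point lies at plate level below the middle of its front edge (loader x = 41, y = 0), axes as the loader's. The bridge is 52 deep along x; posts at y = -52 to -64 and 52 to 64 mm; underside 86, top 92 above the plate. With the pack home its fin is under the bridge and 36 mm of its rear end stand out before it.
- corner (a point): The corner of the loading lane at plate level, where end stop and fence meet; axes as the loader's. With the pack home its origin is at x = -60, y = -25, z = 0 mm from here.
- bottle: Bystander: brown bottle, 68 in diameter, 150 high. Origin: centre of its underside.
- jar: Bystander: white jar, 70 in diameter, 60 high. Origin: centre of its underside.
Not all that is in view belongs to the job. What is shaped like the pack but yellow is not meant.

How it is judged (in metres and radians):
On the way, in this order (a step that is already met when the one before it is completed fails the run):
1. the fin pack is lifted clear of the bin, its underside more than 65 mm above the table (height (world z) of pack above 0.065 m), for 0.1 s.
2. it stands upright on the loading lane in front of the bridge, let go (contact force between the fingers and pack below 0.1 N and z of pack in the frame of corner between -0.003 and 0.004 m and x of pack in the frame of corner between -0.28 and -0.12 m and y of pack in the frame of corner between -0.105 and -0.02 m and angle between pack's own z axis and vertical below 0.05 rad and linear speed of pack below 0.02 m/s), for 0.2 s.
At the end, for the whole second after the job is handed in: The fin pack stands upright, at rest and let go on the loading lane under the bridge, its end within 3 mm of the end stop, its side within 3 mm of the fence, square to the lane within 0.04 rad; the other two packs still stand on the bin's floor (within 10 mm of it in height) (x of pack in the frame of corner between -0.063 and -0.057 m and y of pack in the frame of corner between -0.028 and -0.022 m and z of pack in the frame of corner between -0.003 and 0.003 m and angle between the x axis of pack and the x axis of loader, either way round below 0.04 rad and angle between pack's own z axis and vertical below 0.04 rad and linear speed of pack below 0.01 m/s and contact force between the fingers and pack below 0.1 N and z of each of twin_cap_pack, one_cap_pack in the frame of bin below 0.015 m); the robot touches nothing.
It fails at once if another pack is lifted out, or a bystander moves more than 30 mm (distance of any of twin_cap_pack, one_cap_pack, bottle, jar from where it was at the start of the episode above 0.03 m).
It fails at once if the fin pack is dropped (falls freely faster than 0.6 m/s, about 20 mm) (contact force between the fingers and pack below 0.1 N and linear speed of pack above 0.6 m/s).
It also fails if it takes over 58 s, if anything falls off the work surface, if the arm or the gripper's body presses on something with over 40 N, if the wrist force passes 120 N, or if a joint passes its speed limit or range.

## Robot

A 7-joint arm with a two-finger parallel gripper is mounted at the origin on the work surface. World frame = base frame: x ahead of the robot, y to its left, z up, the work surface at z = 0. Lengths are in mm, angles in degrees, forces in N, time in s.
With the tool pointing down it reaches from about 400 to 900 mm from the base axis. Payload 5.6 kg.
Tool frame: the origin (TCP) lies at the very end of the fingers, on their centre line; the grasp point (between the pads) lies 19 mm behind it (env.pinch_z is the distance from the TCP to the grasp point, in mm); z points along the fingers, y is the line along which they close (so a half turn about z gives the same grasp; the last joint's range is limited). The gripper opens to 92 mm and grips with 3 to 60 N. Pads are 20 mm wide; open, the fingers measure 128 mm over their backs; the gripper's body (75 mm by 189 mm) begins 69 mm behind the grasp point.
Start: joints at [63.656, 26.786, -0.665, 91.828, 0.344, 61.387, -3.226], TCP at [263.105, -594.378, 214.592] pointing down, gripper open.
Joint ranges: [-144.91, 144.91], [-17.63, 115.5], [-89.93, 88.59], [15.96, 139.68], [-74.01, 254.01], [8.47, 105.57], [-167.45, 167.45]. Speed limits (degrees/s): [147.25, 147.25, 180, 180, 180, 180, 180].

## Interface

Orientations are given as [roll, pitch, yaw] about the fixed x, y, z axes, in that order (R = Rz(yaw) Ry(pitch) Rx(roll)).
In Python, from plant import env, camera, get_calibration gives the robot as it stands.
- The arm moves only by the tool send_rows, never from a script. Its argument "deltas" is a list of rows, each an object with "linear": the shift along the world's x, y, z in m, a list of three; "yaw": the turn about the world's z in rad. A call has 1 to 20 rows; each row shifts and turns the commanded pose from where the row before left it; what a row does not reach is not made up. A row lasts 1/12 s, in which the tool goes at most 41.7 mm and 7.16 degrees, less where a joint would pass 70% of its speed; a pose out of reach is approached as far as the arm can. A call with a gripper value outside its range is refused whole. "grip" is the closure, from -1 (fully open) to 1 (shut), set as the call begins (left out, the last holds). The fingers move at their own pace and stop on an object; "newtons" is the grip in N (left out, the last holds). Time passes only in rows, so rows that do not move let the fingers close. It gives the time, the measured TCP pose, the force, the opening and the grip force at its end, in the units of the state.
- env.get_state(): the state, without advancing time (a new reading comes with each control period).
- camera(name): name is "side" or "top"; returns the picture (400x640x3 uint8, blue, green, red); there is no depth.
- get_calibration(name): a dict with "intrinsics" (3x3 intrinsics, pixels), "rvec" (rotation vector, rad) and "tvec" (3), from world to camera coordinates, as OpenCV has them. Camera axes: x right, y down, z forward; pixel columns grow to the right and rows downward; lengths in mm; the calibration is good to about 2 mm. A picture is of the moment at which its call begins. get_calibration takes no time and is no camera call.
- env.sign_off(): hands the job in; it is judged then, once.
The state is a dict: "t": time; "qpos": joint angles; "dq": joint speeds; "joint_efforts": joint torques, N m; "ee_pos": TCP position; "tcp_rot": TCP orientation; "wrist_force": force on the tool from outside, world axes, zero at the start; "ft_torque": the same for the moment, N m; "grip_width": opening from 0.0 (shut) to 1.0 (fully open); "gripper_force": force on a finger pad.
Only numpy, scipy, OpenCV 4.12 (cv2) and the standard library are available. Lean on these libraries where they do the work, as an engineer would, in place of code of your own. Each camera call takes 0.05 s, during which the arm holds its last target. There are 200 camera calls.

## Working session

There is one attempt and no reset: what is moved stays moved. The work goes in short steps, Python scripts to look and compute and a tool call to move; the robot and the scene stay as the last step left them, time stands still between calls to the robot, and variables do not carry over. Pictures are saved under pics/ and viewed, at most 10 in all, crops included, and the job is handed in when it is done.

Besides the shell and the picture viewer there is one more tool, called after ">>>" as name([rows], argument=value, ...), one row to a line, values as JSON. send_rows: Moves the arm, as the interface text tells. Its arguments: {"type":"object","properties":{"deltas":{"type":"array"},"grip":{"type":"number"},"newtons":{"type":"number"}},"required":["deltas"]}

```bash
mkdir -p pics
cat > h.py <<'E'
import numpy as np, cv2
from plant import env, camera, get_calibration
def ray(n,px):
    c=get_calibration(n);K=np.array(c["intrinsics"],float);R=cv2.Rodrigues(np.array(c["rvec"],float))[0];t=np.array(c["tvec"],float).reshape(3)
    d=R.T@np.linalg.inv(K)@np.array([px[0],px[1],1.]);return -R.T@t,d/np.linalg.norm(d)
def onz(n,px,z):
    o,d=ray(n,px);return o+d*(z-o[2])/d[2]
def tri(p1,p2,n1="top",n2="side"):
    o1,d1=ray(n1,p1);o2,d2=ray(n2,p2)
    s=np.linalg.lstsq(np.c_[d1,-d2],o2-o1,rcond=None)[0]
    a,b=o1+s[0]*d1,o2+s[1]*d2
    return (a+b)/2,np.linalg.norm(a-b)
def proj(n,P):
    c=get_calibration(n);return cv2.projectPoints(np.array(P,float).reshape(-1,1,3),np.array(c["rvec"],float),np.array(c["tvec"],float),np.array(c["intrinsics"],float),None)[0].reshape(-1,2)
E
python3 - <<'E'
from h import *
for n in("top","side"):
    cv2.imwrite(f"pics/{n}0.png",camera(n)); o,d=ray(n,(320,200)); print(n,o.round(),d.round(3),get_calibration(n)["intrinsics"])
s=env.get_state();print(s)
E
```

```text
top [392.  81. 879.] [ 0.204  0.011 -0.979] [[384.7645937    0.         326.7738114 ]
 [  0.         384.7645937  200.41577148]
 [  0.           0.           1.        ]]
side [ 86. 845. 680.] [ 0.404 -0.697 -0.592] [[478.48508107   0.         318.74021445]
 [  0.         478.48508107 195.13567407]
 [  0.           0.           1.        ]]
{'t': 0.1, 'qpos': array([63.65503727, 26.83122868, -0.66466402, 91.87175296,  0.34292644,
       61.38678388, -3.22603301]), 'dq': array([ 0.00920034, -0.14714763,  0.08500167, -0.1261005 ,  0.04016367,
        0.07332747,  0.06618507]), 'joint_efforts': array([ 1.04267110e-03, -5.21645451e+01, -1.24558460e-02, -2.44366533e+01,
       -5.68161579e-02,  1.40990509e-02,  6.91501214e-05]), 'ee_pos': array([ 262.89080948, -593.92731923,  213.76060206]), 'tcp_rot': array([-1.79912401e+02,  5.73202251e-03,  2.38767332e+01]), 'wrist_force': array([ 0.9963874 ,  0.2671824 , -0.05473438]), 'ft_torque': array([ 0.00988239,  0.02683714, -0.00619651]), 'gripper_force': 0.0, 'grip_width': 0.9998558588143031}
```

View pics/top0.png

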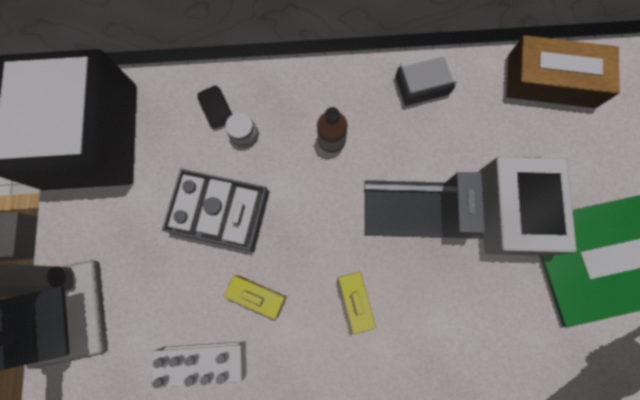

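View pics/side0.png

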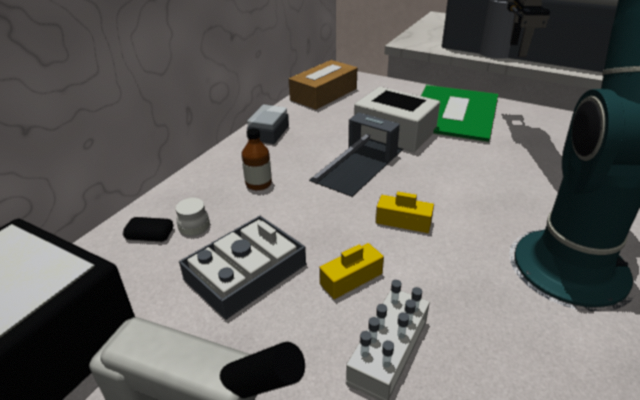

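Both views show the bin at top (215,210) / side (243,262) and the loader at top (470,207) / side (370,145).
Candidates:
- White finned pack in the bin: top (238,215), side (267,235).
- Yellow decoys: top (255,297) and (357,303), side (352,268) and (405,210).
- Capped packs: top (187,203) and (213,205).

I choose the white finned one and check it in a close crop.

Run:
```python
from h import *
t=cv2.imread("pics/top0.png");s=cv2.imread("pics/side0.png")
def c(i,x,y,w,h): return cv2.resize(i[y:y+h,x:x+w],(400,300),interpolation=cv2.INTER_CUBIC)
cv2.imwrite("pics/crop1.png",np.vstack([np.hstack([c(t,155,160,120,90),c(s,175,205,140,105)]),np.hstack([c(t,355,140,240,180) ,c(s,300,75,160,120)])]))
for p in [(238,215),(425,210),(332,130),(240,128)]: print(p,onz("top",p,40).round())
```

```text
(238, 215) [545. 273.  40.]
(425, 210) [ 529. -140.   40.]
(332, 130) [730.  53.  40.]
(240, 128) [749. 265.  40.]
```

View pics/crop1.png

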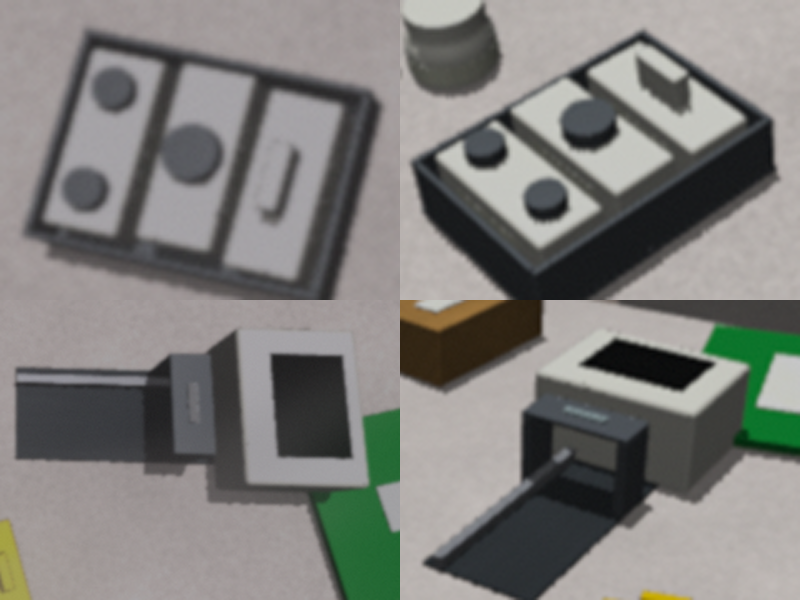

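The crop confirms it: the white block with the upright fin is the pack nearest the loader, fin at top px (238,214). The loader's x runs to the image right (world −y) and its fence lies on the +x side. Next I measure precisely.

```bash
cat > meas.py <<'E'
from h import *
def up(n,x,y,w,h,i=None,k=8):
    i=camera(n) if i is None else i
    return cv2.resize(cv2.cvtColor(i[y:y+h,x:x+w],cv2.COLOR_BGR2GRAY),None,fx=k,fy=k,interpolation=cv2.INTER_CUBIC)
def topx(p,x,y,k=8): return (np.asarray(p,float)+.5)/k-.5+[x,y]
def quad(cnt):
    h=cv2.convexHull(cnt)
    for e in np.linspace(.01,.2,60):
        a=cv2.approxPolyDP(h,e*cv2.arcLength(h,True),True)
        if len(a)==4: return a.reshape(-1,2)
E
python3 - <<'E'
from meas import *
t=cv2.imread("pics/top0.png");s=cv2.imread("pics/side0.png")
out={}
for n,i,(x,y,w,h),c in(("top",t,(155,160,120,95),(238,214)),("side",s,(175,205,140,110),(256,236))):
    g=up(n,x,y,w,h,i); th,m=cv2.threshold(g,105,255,0)
    cs,_=cv2.findContours(m,cv2.RETR_EXTERNAL,cv2.CHAIN_APPROX_NONE)
    for k in cs:
        a=cv2.contourArea(k)/64
        if a<150 or a>3000: continue
        mm=cv2.moments(k); print(n,round(a),topx((mm['m10']/mm['m00'],mm['m01']/mm['m00']),x,y).round(1))
        if n=="top":
            r=cv2.minAreaRect(k); q=topx(cv2.boxPoints(r),x,y); P=np.array([onz(n,p,55) for p in q])
            e=P[1]-P[0];f=P[2]-P[1]
            if np.linalg.norm(e)<np.linalg.norm(f):e=f
            print("  c",P.mean(0).round(1),"ang",np.degrees(np.arctan2(e[1],e[0])).round(2),[np.linalg.norm(P[j]-P[j-1]).round(1) for j in(0,1)])
        print("  quad",topx(quad(k),x,y).round(1).tolist())
g=cv2.cvtColor(t,cv2.COLOR_BGR2GRAY)
print(g[172:245:1,400].tolist()); print(g[172:245,440].tolist()); print(g[215,355:380].tolist(),g[215,450:505].tolist())
E
```

```text
top 1235 [239.5 215.1]
  c [542.4 266.4  55. ] ang -16.6 [np.float64(50.1), np.float64(122.9)]
  quad [[237.4, 186.6], [257.2, 192.2], [242.1, 243.4], [221.6, 237.8]]
top 954 [213.6 207.1]
  c [564.6 323.6  55. ] ang -14.92 [np.float64(50.2), np.float64(122.6)]
  quad [[211.1, 178.8], [230.8, 183.6], [216.3, 234.7], [195.6, 229.3]]
top 1193 [185.7 202.3]
  c [578.9 383.7  55. ] ang -15.06 [np.float64(49.7), np.float64(122.3)]
  quad [[183.9, 174.3], [203.6, 179.3], [187.9, 230.2], [167.8, 224.9]]
side 1077 [217.9 271.1]
  quad [[187.3, 258.8], [208.4, 246.9], [244.8, 277.8], [222.8, 291.7]]
side 856 [268.  238.9]
  quad [[240.4, 229.4], [258.8, 219.3], [295.2, 246.4], [276.4, 258.2]]
[156, 157, 156, 156, 156, 154, 153, 151, 136, 103, 70, 67, 88, 120, 142, 148, 146, 126, 84, 48, 48, 55, 61, 62, 61, 61, 60, 60, 60, 60, 63, 61, 61, 60, 62, 60, 61, 59, 61, 61, 61, 61, 61, 60, 62, 59, 61, 60, 61, 60, 61, 61, 62, 60, 63, 63, 63, 63, 64, 66, 65, 66, 66, 70, 98, 133, 148, 150, 151, 151, 151, 151, 152]
[158, 157, 159, 158, 159, 158, 157, 158, 156, 140, 101, 69, 63, 80, 113, 132, 138, 135, 118, 78, 45, 41, 43, 45, 48, 50, 53, 50, 46, 46, 47, 52, 54, 52, 53, 53, 51, 50, 52, 52, 54, 52, 52, 52, 54, 52, 55, 54, 54, 55, 55, 55, 58, 59, 56, 57, 57, 59, 59, 63, 63, 65, 63, 63, 66, 90, 119, 134, 134, 138, 137, 138, 142]
[155, 155, 156, 158, 155, 153, 152, 152, 140, 106, 76, 63, 65, 65, 64, 64, 61, 64, 63, 62, 63, 63, 62, 64, 63] [37, 35, 37, 37, 36, 38, 37, 41, 56, 79, 93, 95, 96, 95, 94, 95, 94, 92, 95, 92, 93, 92, 94, 94, 91, 93, 91, 91, 92, 92, 91, 91, 85, 73, 61, 58, 57, 57, 58, 58, 58, 58, 58, 56, 57, 59, 59, 60, 63, 77, 105, 132, 147, 155, 157]
```

```bash
cat >> meas.py <<'E'
def cross(v,a,lvl,sgn,sub=0):
    """first subpixel crossing of lvl in v (sgn +1 rising, -1 falling)"""
    v=np.asarray(v,float)
    for j in range(len(v)-1):
        if (v[j]-lvl)*sgn<0<=(v[j+1]-lvl)*sgn: return a+j+(lvl-v[j])/(v[j+1]-v[j])
    return np.nan
def fit(P):
    P=np.asarray(P);P=P[~np.isnan(P).any(1)]
    vx,vy,x,y=cv2.fitLine(P.astype(np.float32),cv2.DIST_HUBER,0,.01,.01).ravel(); return np.array([x,y]),np.array([vx,vy])
def inter(a,b):
    s=np.linalg.solve(np.c_[a[1],-b[1]],b[0]-a[0]);return a[0]+s[0]*a[1]
E
python3 - <<'E'
from meas import *
t=cv2.imread("pics/top0.png");s=cv2.imread("pics/side0.png")
T=[[237.4,186.6],[257.2,192.2],[242.1,243.4],[221.6,237.8]]
S=[[240.4,229.4],[258.8,219.3],[295.2,246.4],[276.4,258.2]]
# side: far end (larger x) is... match by projecting
for a in T:
    p=proj("side",[onz("top",a,55)])[0]; b=min(S,key=lambda q:np.hypot(*(np.array(q)-p))); P,e=tri(a,b); print("corner",P.round(1),e.round(1),np.round(b-p,1))
g=cv2.cvtColor(t,cv2.COLOR_BGR2GRAY).astype(float)
cols=range(372,450)
L={}
L["up"]=fit([(c,cross(g[174:187,c],174,110,-1)) for c in cols])
L["fo"]=fit([(c,cross(g[182:190,c],182,105,1)) for c in cols])
L["fi"]=fit([(c,cross(g[186:196,c],186,100,-1)) for c in cols])
L["lo"]=fit([(c,cross(g[225:245,c],225,105,1)) for c in range(372,440)])
L["fr"]=fit([(cross(g[r,358:372],358,108,-1),r) for r in range(195,232)])
for k,v in L.items():
    z={"up":4,"lo":4,"fr":4}.get(k,18)
    A,B=onz("top",v[0]-30*v[1],z),onz("top",v[0]+30*v[1],z); d=B-A
    print(k,v[0].round(2),A.round(1),B.round(1),"ang",np.degrees(np.arctan2(d[1],d[0])).round(2))
for k in("up","lo"):
    p=inter(L[k],L["fr"]); print("front corner",k,p.round(1),onz("top",p,4).round(1),"side px",proj("side",[onz("top",p,4)]).round(1))
# housing top corners
x,y,w,h=485,145,100,120
m=cv2.threshold(up("top",x,y,w,h,t),150,255,0)[1]
# bridge top mask
x,y,w,h=450,165,45,80
gg=up("top",x,y,w,h,t);m=cv2.inRange(gg,78,115);cs,_=cv2.findContours(cv2.morphologyEx(m,cv2.MORPH_OPEN,np.ones((25,25))),0,1)
k=max(cs,key=cv2.contourArea);q=topx(cv2.boxPoints(cv2.minAreaRect(k)),x,y);print("bridge",q.round(1).tolist(),[onz("top",p,96).round(1).tolist() for p in q])
# fin in top view
x,y,w,h=222,195,34,40
gg=up("top",x,y,w,h,t);print(cv2.cvtColor(t,6)[206:226:3,226:252].tolist())
cv2.imwrite("pics/fin.png",np.hstack([cv2.resize(t[185:247,215:265],(400,496),interpolation=2),cv2.resize(s[210:260,235:300],(400,496),interpolation=2)]))
E
```

```text
corner [607.7 271.5  52.3] 2.7 [-1.6  0.9]
corner [592.  227.9  54. ] 3.2 [-1.6  0.2]
corner [481.  263.1  53.1] 1.9 [-1.1  0.7]
corner [495.9 307.3  51.6] 1.7 [-1.2  1.4]
up [407.6  180.94] [613.1 -47.    4. ] [ 600.3 -186.7    4. ] ang -95.24
fo [402.6  184.71] [601.5 -32.7  18. ] [ 588.8 -169.9   18. ] ang -95.29
fi [397.3  189.42] [591.1 -19.5  18. ] [ 578.6 -156.4   18. ] ang -95.23
lo [406.8  236.33] [484.  -33.5   4. ] [ 470.9 -169.1    4. ] ang -95.51
fr [364.09 212.1 ] [470.6  -3.1   4. ] [610.5 -15.2   4. ] ang -4.93
front corner up [364.2 179.8] [616.  -15.7   4. ] side px [[309.1 179.2]]
front corner lo [364. 235.] [486.8  -4.5   4. ] side px [[352.9 195.4]]
bridge [[457.2, 172.1], [481.6, 171.1], [484.0, 231.7], [459.7, 232.6]] [[596.5, -202.3, 96.0], [595.4, -253.7, 96.0], [467.9, -240.1, 96.0], [469.0, -190.4, 96.0]]
[[74, 60, 60, 67, 95, 132, 155, 162, 160, 159, 161, 163, 164, 163, 158, 136, 102, 80, 100, 137, 157, 163, 165, 164, 164, 162], [65, 61, 65, 87, 128, 154, 161, 159, 156, 157, 162, 165, 162, 159, 142, 108, 77, 83, 118, 147, 161, 164, 164, 164, 163, 158], [62, 65, 87, 126, 152, 160, 160, 158, 159, 163, 163, 162, 161, 145, 110, 79, 80, 114, 145, 159, 164, 164, 163, 163, 159, 145], [62, 78, 115, 146, 160, 159, 158, 157, 162, 161, 165, 162, 148, 118, 82, 74, 106, 139, 158, 164, 164, 164, 163, 161, 147, 117], [77, 113, 145, 158, 160, 155, 156, 162, 164, 164, 163, 152, 123, 86, 75, 98, 137, 157, 163, 163, 163, 165, 163, 150, 123, 85], [104, 139, 158, 162, 160, 156, 149, 152, 154, 156, 148, 125, 91, 71, 91, 131, 154, 162, 165, 164, 164, 163, 153, 129, 95, 70], [137, 156, 163, 164, 163, 160, 149, 127, 99, 88, 83, 79, 77, 98, 132, 156, 161, 163, 163, 165, 164, 157, 136, 100, 72, 62]]
```

View pics/fin.png

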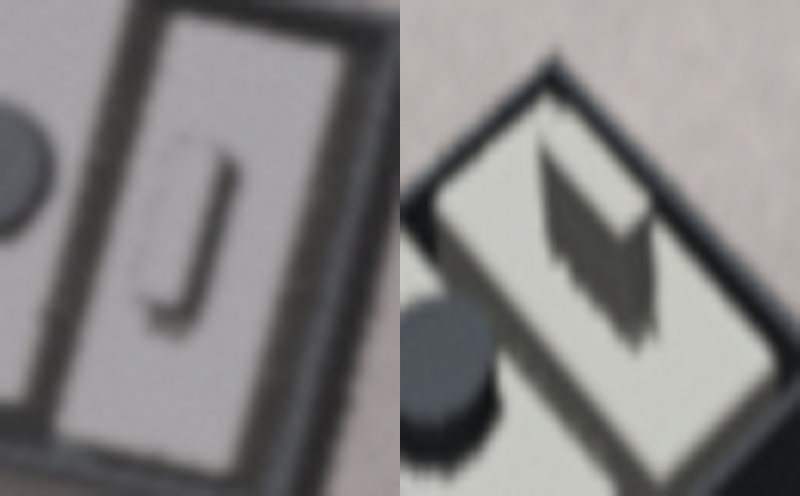

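Run:
```python
from meas import *
T=[(237.1,222.7),(231.4,220.4),(236.8,201.4),(242.3,203.5)];S=[(276.1,230.3),(271.6,233.5),(257.4,223.2)]
P=[]
for a,b in zip(T,S):
    p,e=tri(a,b);print("tri",p.round(1),e.round(1))
F=np.array([onz("top",a,83) for a in T]);print("fin top z=83",F.round(1).tolist(),F.mean(0).round(1))
for i,j in((0,3),(1,2)): d=F[j]-F[i];print(np.degrees(np.arctan2(d[1],d[0])).round(1),np.linalg.norm(d).round(1))
Q=np.array([onz("top",a,55) for a in [[237.4,186.6],[257.2,192.2],[242.1,243.4],[221.6,237.8]]]);print("block",Q.round(1).tolist(),Q.mean(0).round(1))
for i,j in((3,0),(2,1)): d=Q[j]-Q[i];print(np.degrees(np.arctan2(d[1],d[0])).round(2),np.linalg.norm(d).round(1))
# side front corner of plate, check height
s=cv2.imread("pics/side0.png");g=cv2.cvtColor(s,6)
x,y,w,h=295,130,110,75
m=cv2.threshold(up("side",x,y,w,h,s),70,255,1)[1];cs,_=cv2.findContours(m,0,1);k=max(cs,key=cv2.contourArea).reshape(-1,2)
for v in((-1,0),(0,1),(1,1)): print("ext",v,topx(k[np.argmax(k@np.array(v))],x,y).round(1))
for n,p in(("up",(364.2,179.8)),("lo",(364,235))):
  b=topx(k[np.argmax(k@np.array((-1,0) if n=="up" else (0,1)))],x,y);P,e=tri(p,b);print("plate corner",n,P.round(1),e.round(1))
```

```text
tri [521.7 266.5  80.6] 1.0
tri [526.2 278.   79.6] 1.7
tri [566.9 266.2  80.9] 0.3
fin top z=83 [[520.8, 265.7, 83.0], [526.4, 277.6, 83.0], [566.3, 265.6, 83.0], [561.0, 254.1, 83.0]] [543.6 265.7  83. ]
-16.1 41.9
-16.7 41.7
block [[605.7, 270.2, 55.0], [590.2, 226.9, 55.0], [479.9, 262.2, 55.0], [494.7, 306.0, 55.0]] [542.6 266.4  55. ]
-17.86 116.6
-17.74 115.9
ext (-1, 0) [309.8 179.6]
ext (0, 1) [351.2 195.8]
ext (1, 1) [404.4 148.9]
plate corner up [615.4 -16.2   2.9] 2.0
plate corner lo [488.8  -3.9   2.2] 4.2
```

Heights agree with the text within about 2 mm: fin top ≈83, block top ≈55, plate ≈4.

| Item | World x, y (mm) | Angle |
|---|---|---|
| Pack centre | (543, 266) | yaw ≈ −17° |
| Lane direction | – | −95.2° |
| Corner | (567, −283) | – |

Now I go over the pack by a detour in front of the base, with tool yaw 163°.

>>> send_rows([
  {"linear": [0.0165, 0.0247, 0], "yaw": 0.075},
  {"linear": [0.0165, 0.0247, 0], "yaw": 0.075},
  {"linear": [0.0165, 0.0247, 0], "yaw": 0.075},
  {"linear": [0.0165, 0.0247, 0], "yaw": 0.075},
  {"linear": [0.0165, 0.0247, 0], "yaw": 0.075},
  {"linear": [0.0165, 0.0247, 0], "yaw": 0.075},
  {"linear": [0.0165, 0.0247, 0], "yaw": 0.075},
  {"linear": [0.0165, 0.0247, 0], "yaw": 0.075},
  {"linear": [0.0165, 0.0247, 0], "yaw": 0.075},
  {"linear": [0.0165, 0.0247, 0], "yaw": 0.075},
  {"linear": [0.0165, 0.0247, 0], "yaw": 0.075},
  {"linear": [0.0165, 0.0247, 0], "yaw": 0.075},
  {"linear": [0.0165, 0.0247, 0], "yaw": 0.075},
  {"linear": [0.0165, 0.0247, 0], "yaw": 0.075},
  {"linear": [0.0165, 0.0247, 0], "yaw": 0.075},
  {"linear": [0.0165, 0.0247, 0], "yaw": 0.075},
  {"linear": [0.0165, 0.0247, 0], "yaw": 0.075},
  {"linear": [0.0165, 0.0247, 0], "yaw": 0.075},
], grip=0.26, newtons=30)

```text
t: 1.6
ee_pos: [560.4, -148.5, 214.3]
tcp_rot: [-180.0, -0.0, 101.4]
wrist_force: [0.4, 0.4, 1.1]
grip_width: 0.366
gripper_force: 0.0
```

>>> send_rows([
  {"linear": [-0.0011, 0.0259, -0.004], "yaw": 0.0675},
  {"linear": [-0.0011, 0.0259, -0.004], "yaw": 0.0675},
  {"linear": [-0.0011, 0.0259, -0.004], "yaw": 0.0675},
  {"linear": [-0.0011, 0.0259, -0.004], "yaw": 0.0675},
  {"linear": [-0.0011, 0.0259, -0.004], "yaw": 0.0675},
  {"linear": [-0.0011, 0.0259, -0.004], "yaw": 0.0675},
  {"linear": [-0.0011, 0.0259, -0.004], "yaw": 0.0675},
  {"linear": [-0.0011, 0.0259, -0.004], "yaw": 0.0675},
  {"linear": [-0.0011, 0.0259, -0.004], "yaw": 0.0675},
  {"linear": [-0.0011, 0.0259, -0.004], "yaw": 0.0675},
  {"linear": [-0.0011, 0.0259, -0.004], "yaw": 0.0675},
  {"linear": [-0.0011, 0.0259, -0.004], "yaw": 0.0675},
  {"linear": [-0.0011, 0.0259, -0.004], "yaw": 0.0675},
  {"linear": [-0.0011, 0.0259, -0.004], "yaw": 0.0675},
  {"linear": [-0.0011, 0.0259, -0.004], "yaw": 0.0675},
  {"linear": [-0.0011, 0.0259, -0.004], "yaw": 0.0675},
  {"linear": [0, 0, 0], "yaw": 0},
  {"linear": [0, 0, 0], "yaw": 0},
])

```text
t: 3.1
ee_pos: [540.7, 265.9, 149.8]
tcp_rot: [-180.0, -0.1, 163.3]
wrist_force: [0.3, -0.8, 0.5]
grip_width: 0.366
gripper_force: 0.0
```

>>> send_rows([
  {"linear": [0.0023, 0, -0.015]},
  {"linear": [0, 0, -0.015]},
  {"linear": [0, 0, -0.015]},
  {"linear": [0, 0, -0.012]},
  {"linear": [0, 0, 0]},
  {"linear": [0, 0, 0]},
])

```text
schema error: expected keys linear, yaw
```

Run:
```python
from h import *
s=camera("side");cv2.imwrite("pics/side1.png",cv2.resize(s[180:300,180:340],(800,600),interpolation=2))
p=env.get_state();print(p["ee_pos"],p["tcp_rot"],proj("side",[p["ee_pos"]]))
```

```text
[541.56446763 264.27115489 149.93703364] [-1.79917503e+02 -4.77935712e-02  1.63147540e+02] [[265.62041109 198.22661825]]
```

View pics/side1.png

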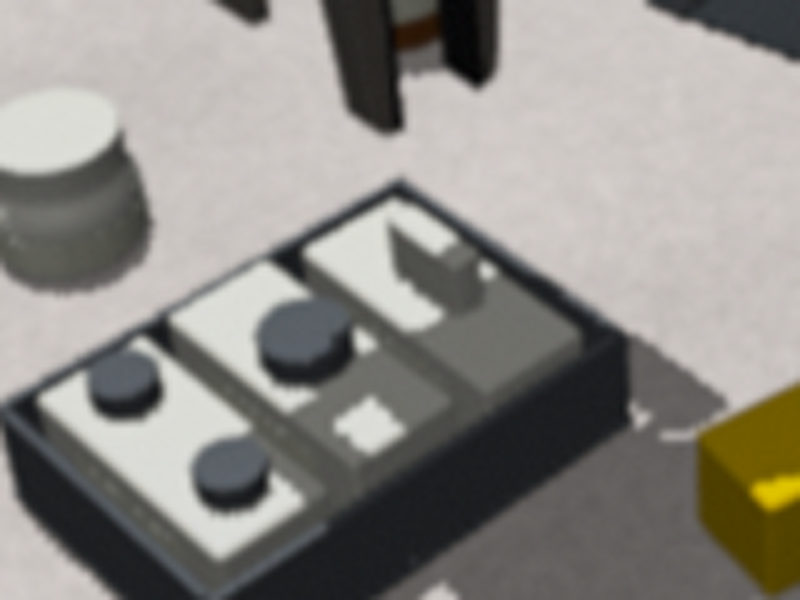

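The view shows the open fingertips at crop px (385,130) and (485,85), straddling the line above the fin (440,260), with the capped packs undisturbed. I descend in part and look again.

>>> send_rows([
  {"linear": [0.0005, 0.0013, -0.015], "yaw": 0},
  {"linear": [0, 0, -0.015], "yaw": 0},
  {"linear": [0, 0, -0.015], "yaw": 0},
  {"linear": [0, 0, -0.015], "yaw": 0},
  {"linear": [0, 0, -0.006], "yaw": 0},
  {"linear": [0, 0, 0], "yaw": 0},
  {"linear": [0, 0, 0], "yaw": 0},
])

```text
t: 3.73
ee_pos: [542.7, 265.9, 84.0]
tcp_rot: [-180.0, -0.1, 163.1]
wrist_force: [0.2, -0.2, -0.1]
grip_width: 0.37
gripper_force: 0.0
```

Run:
```python
from h import *
s=camera("side");cv2.imwrite("pics/side2.png",cv2.resize(s[195:275,215:315],(750,600),interpolation=2))
p=env.get_state();print(p["ee_pos"],p["tcp_rot"],proj("side",[p["ee_pos"]]))
```

```text
[543.18427717 266.23612323  84.72810385] [1.79969295e+02 4.60219296e-03 1.63106750e+02] [[267.16128346 225.31778587]]
```

View pics/side2.png

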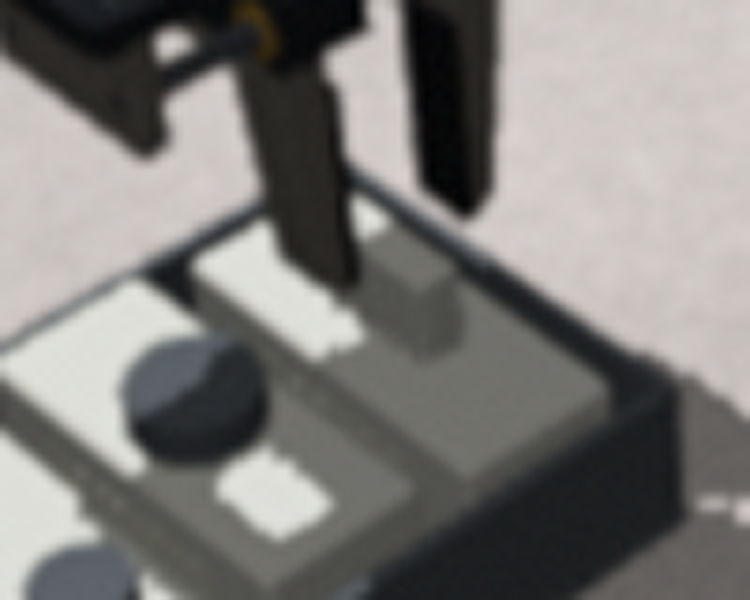

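The fingertips at crop px (335,285) and (465,215) straddle the fin, which is at (410,270); their midpoint lies over the fin top. I go down 25 mm and close.

>>> send_rows([
  {"linear": [0, 0, -0.008], "yaw": 0},
  {"linear": [0, 0, -0.008], "yaw": 0},
  {"linear": [0, 0, -0.005], "yaw": 0},
  {"linear": [0, 0, -0.004], "yaw": 0},
  {"linear": [0, 0, 0], "yaw": 0},
  {"linear": [0, 0, 0], "yaw": 0},
])

```text
t: 4.28
ee_pos: [542.8, 265.9, 59.3]
tcp_rot: [-180.0, -0.0, 163.1]
wrist_force: [-0.3, 0.3, 0.2]
grip_width: 0.371
gripper_force: 0.0
```

>>> send_rows([
  {"linear": [0, 0, 0], "yaw": 0},
  {"linear": [0, 0, 0], "yaw": 0},
  {"linear": [0, 0, 0], "yaw": 0},
  {"linear": [0, 0, 0], "yaw": 0},
  {"linear": [0, 0, 0], "yaw": 0},
  {"linear": [0, 0, 0], "yaw": 0},
  {"linear": [0, 0, 0], "yaw": 0},
  {"linear": [0, 0, 0], "yaw": 0},
], grip=1, newtons=40)

```text
t: 4.95
ee_pos: [543.2, 266.2, 59.8]
tcp_rot: [180.0, 0.0, 163.1]
wrist_force: [0.1, 0.8, 0.8]
grip_width: 0.149
gripper_force: 40.0
```

>>> send_rows([
  {"linear": [0, 0, 0.003], "yaw": 0},
  {"linear": [0, 0, 0.006], "yaw": 0},
  {"linear": [0, 0, 0.01], "yaw": 0},
  {"linear": [0, 0, 0.01], "yaw": 0},
  {"linear": [0, 0, 0.01], "yaw": 0},
  {"linear": [0, 0, 0.01], "yaw": 0},
  {"linear": [0, 0, 0.01], "yaw": 0},
  {"linear": [0, 0, 0.01], "yaw": 0},
  {"linear": [0, 0, 0.01], "yaw": 0},
  {"linear": [0, 0, 0.01], "yaw": 0},
  {"linear": [0, 0, 0.008], "yaw": 0},
  {"linear": [0, 0, 0.003], "yaw": 0},
  {"linear": [0, 0, 0], "yaw": 0},
  {"linear": [0, 0, 0], "yaw": 0},
])

```text
t: 6.12
ee_pos: [542.9, 265.7, 159.5]
tcp_rot: [-180.0, -0.0, 163.1]
wrist_force: [0.4, 0.1, -3.7]
grip_width: 0.151
gripper_force: 40.0
```

Run:
```python
from h import *
s=camera("side");t=camera("top");cv2.imwrite("pics/lift.png",np.hstack([cv2.resize(s[140:300,170:330],(400,400)),cv2.resize(t[150:260,160:270],(400,400))]))
```

```text
(no output)
```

View pics/lift.png

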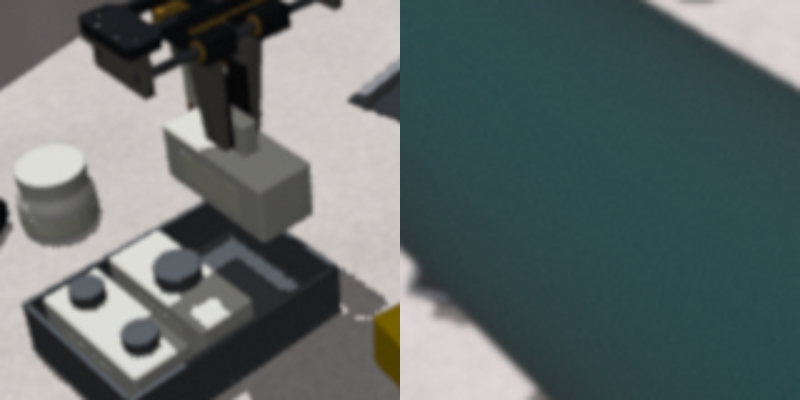

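The picture shows the fin pack held level at left-panel px (240,175), the slot empty below it, and both capped packs still in the bin. I carry it to the lane.

>>> send_rows([
  {"linear": [0, -0.005, 0], "yaw": -0.02},
  {"linear": [0, -0.01, 0], "yaw": -0.04},
  {"linear": [0.0004, -0.015, 0], "yaw": -0.06},
  {"linear": [0.0004, -0.02, 0], "yaw": -0.08},
  {"linear": [0.0004, -0.02, 0], "yaw": -0.08},
  {"linear": [0.0004, -0.02, 0], "yaw": -0.08},
  {"linear": [0.0004, -0.02, 0], "yaw": -0.08},
  {"linear": [0.0004, -0.02, 0], "yaw": -0.08},
  {"linear": [0.0004, -0.02, 0], "yaw": -0.08},
  {"linear": [0.0004, -0.02, 0], "yaw": -0.08},
  {"linear": [0.0004, -0.02, 0], "yaw": -0.08},
  {"linear": [0.0004, -0.02, 0], "yaw": -0.08},
  {"linear": [0.0004, -0.02, 0], "yaw": -0.08},
  {"linear": [0.0004, -0.02, 0], "yaw": -0.08},
  {"linear": [0.0004, -0.02, 0], "yaw": -0.08},
  {"linear": [0.0004, -0.02, 0], "yaw": -0.08},
  {"linear": [0.0004, -0.02, 0], "yaw": -0.08},
  {"linear": [0, -0.015, 0], "yaw": -0.065},
  {"linear": [0, -0.01, 0], "yaw": -0.04},
  {"linear": [0, -0.005, 0], "yaw": -0.02},
])

```text
t: 7.88
ee_pos: [548.5, -76.4, 159.4]
tcp_rot: [-180.0, 0.0, 84.6]
wrist_force: [0.3, -0.1, -2.5]
grip_width: 0.149
gripper_force: 40.0
```

>>> send_rows([
  {"linear": [0, 0, -0.005], "yaw": 0},
  {"linear": [0, 0, -0.01], "yaw": 0},
  {"linear": [0, 0, -0.015], "yaw": 0},
  {"linear": [0, 0, -0.015], "yaw": 0},
  {"linear": [0, 0, -0.015], "yaw": 0},
  {"linear": [0, 0, -0.01], "yaw": 0},
  {"linear": [0, 0, -0.007], "yaw": 0},
  {"linear": [0, 0, -0.004], "yaw": 0},
  {"linear": [0, 0, 0], "yaw": 0},
  {"linear": [0, 0, 0], "yaw": 0},
])

```text
t: 8.72
ee_pos: [549.3, -73.8, 78.8]
tcp_rot: [180.0, -0.0, 84.9]
wrist_force: [0.1, 0.8, -2.7]
grip_width: 0.15
gripper_force: 40.0
```

Run:
```python
from h import *
s=camera("side");t=camera("top");cv2.imwrite("pics/place.png",np.hstack([cv2.resize(s[100:220,280:400],(400,400),interpolation=2),cv2.resize(t[140:260,350:500],(400,400),interpolation=2)]))
P=np.array([env.get_state()["ee_pos"]]);print(P,env.get_state()["wrist_force"],env.get_state()["tcp_rot"])
```

```text
[[549.63570943 -74.0246237   79.30352011]] [-0.56705721 -0.12065191 -2.85016799] [1.79916674e+02 2.74403733e-03 8.49041144e+01]
```

View pics/place.png

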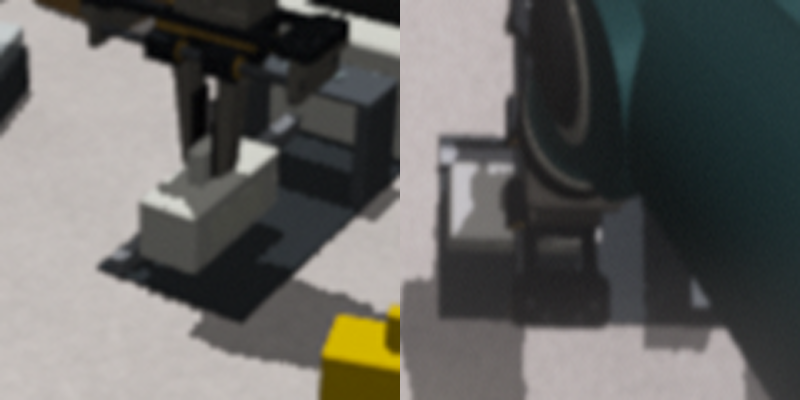

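The pack hangs about 20 mm above the lane: side bottom corners at panel px (140,262) and (197,275), top-view rear corner at panel px (450,162). I check the clearance to the fence in numbers.

Run:
```python
from h import *
a=np.radians(-95.2);ux=np.array([np.cos(a),np.sin(a)]);uy=np.array([-ux[1],ux[0]]);C=np.array([566.8,-282.6])
def co(P): d=P[:2]-C; return (d@ux).round(1),(d@uy).round(1)
print("top rear fence corner z74",co(onz("top",(368.7,188.6),74)))
for p in((322,178.6),(339,182.5)): print("side bottom corner z24",co(onz("side",p,24)))
for p in((322,160.5),(339.5,166)): print("side top corner z74",co(onz("side",p,74)))
print("tcp",co(np.array([549.2,-74.4])))
```

```text
top rear fence corner z74 (np.float64(-266.5), np.float64(-12.9))
side bottom corner z24 (np.float64(-274.8), np.float64(-18.3))
side bottom corner z24 (np.float64(-266.3), np.float64(-62.7))
side top corner z74 (np.float64(-271.3), np.float64(-16.9))
side top corner z74 (np.float64(-269.3), np.float64(-65.7))
tcp (np.float64(-205.7), np.float64(-36.4))
```

>>> send_rows([
  {"linear": [-0.0004, -0.004, -0.003], "yaw": 0},
  {"linear": [-0.0004, -0.004, -0.005], "yaw": 0},
  {"linear": [0, 0, -0.005], "yaw": 0},
  {"linear": [0, 0, -0.003], "yaw": 0},
  {"linear": [0, 0, -0.002], "yaw": 0},
  {"linear": [0, 0, -0.001], "yaw": 0},
  {"linear": [0, 0, 0], "yaw": 0},
  {"linear": [0, 0, 0], "yaw": 0},
])

```text
t: 9.48
ee_pos: [548.3, -81.9, 59.6]
tcp_rot: [180.0, -0.0, 84.9]
wrist_force: [-1.3, -0.2, -2.8]
grip_width: 0.147
gripper_force: 40.0
```

>>> send_rows([
  {"linear": [0, 0, -0.0005], "yaw": 0},
  {"linear": [0, 0, -0.0005], "yaw": 0},
  {"linear": [0, 0, 0], "yaw": 0},
  {"linear": [0, 0, 0], "yaw": 0},
])

```text
t: 9.82
ee_pos: [548.5, -82.0, 58.8]
tcp_rot: [180.0, 0.0, 84.9]
wrist_force: [0.1, 0.1, -1.4]
grip_width: 0.15
gripper_force: 40.0
```

Contact is starting: the load has fallen from −2.8 to −1.4 N. One more half-millimetre step.

>>> send_rows([
  {"linear": [0, 0, -0.0005], "yaw": 0},
  {"linear": [0, 0, 0], "yaw": 0},
  {"linear": [0, 0, 0], "yaw": 0},
])

```text
t: 10.07
ee_pos: [548.6, -82.0, 58.8]
tcp_rot: [180.0, 0.0, 84.9]
wrist_force: [-1.9, 0.7, 6.1]
grip_width: 0.152
gripper_force: 40.0
```

>>> send_rows([
  {"linear": [0, 0, 0], "yaw": 0},
  {"linear": [0, 0, 0], "yaw": 0},
  {"linear": [0, 0, 0], "yaw": 0},
  {"linear": [0, 0, 0], "yaw": 0},
  {"linear": [0, 0, 0], "yaw": 0},
  {"linear": [0, 0, 0], "yaw": 0},
], grip=0.2)

```text
t: 10.57
ee_pos: [548.2, -82.1, 58.0]
tcp_rot: [-180.0, 0.0, 84.9]
wrist_force: [-0.1, 0.7, -0.5]
grip_width: 0.4
gripper_force: 0.0
```

>>> send_rows([
  {"linear": [0, 0, 0.01], "yaw": 0},
  {"linear": [0, 0, 0.02], "yaw": 0},
  {"linear": [0, 0, 0.02], "yaw": 0},
  {"linear": [0, 0.02, 0.02], "yaw": 0},
  {"linear": [0, 0.04, 0.02], "yaw": 0},
  {"linear": [0, 0.04, 0.02], "yaw": 0},
  {"linear": [0, 0.04, 0.02], "yaw": 0},
  {"linear": [0, 0.04, 0.02], "yaw": 0},
  {"linear": [0, 0.03, 0], "yaw": 0},
  {"linear": [0, 0, 0], "yaw": 0},
], grip=-1)

```text
t: 11.4
ee_pos: [547.9, 125.4, 205.4]
tcp_rot: [179.8, -0.3, 85.5]
wrist_force: [-0.1, 0.5, -0.1]
grip_width: 1.001
gripper_force: 0.0
```

Run:
```python
from h import *
s=camera("side");t=camera("top");cv2.imwrite("pics/t3.png",t);cv2.imwrite("pics/s3.png",s)
cv2.imwrite("pics/placed.png",np.hstack([cv2.resize(s[110:210,290:410],(400,400),interpolation=2),cv2.resize(t[160:260,355:475],(400,400),interpolation=2)]))
```

```text
(no output)
```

View pics/placed.png

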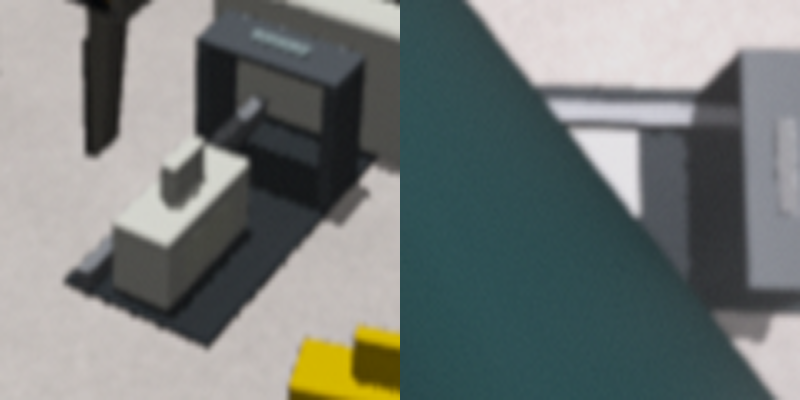

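The pack stands upright on the lane, parallel to the fence: side panel (180,240), with a gap to the fence, well before the bridge. Next, the rear-end grasp at TCP ≈ (552.6, −36.7, 25), which is above the fence top at 18.

>>> send_rows([
  {"linear": [0.0005, -0.01, 0], "yaw": 0},
  {"linear": [0.0005, -0.02, -0.005], "yaw": 0},
  {"linear": [0.0005, -0.02, -0.01], "yaw": 0},
  {"linear": [0.0005, -0.02, -0.015], "yaw": 0},
  {"linear": [0.0005, -0.02, -0.015], "yaw": 0},
  {"linear": [0.0005, -0.02, -0.015], "yaw": 0},
  {"linear": [0.0005, -0.02, -0.015], "yaw": 0},
  {"linear": [0.0005, -0.02, -0.015], "yaw": 0},
  {"linear": [0.0005, -0.01, -0.01], "yaw": 0},
  {"linear": [0.0003, -0.0046, -0.008], "yaw": 0},
  {"linear": [0, 0, 0], "yaw": 0},
  {"linear": [0, 0, 0], "yaw": 0},
])

```text
t: 12.5
ee_pos: [552.9, -47.4, 94.6]
tcp_rot: [-180.0, -0.0, 84.9]
wrist_force: [0.1, -0.3, -0.2]
grip_width: 0.998
gripper_force: 0.0
```

>>> send_rows([
  {"linear": [0, 0, -0.01], "yaw": 0},
  {"linear": [0, 0, -0.015], "yaw": 0},
  {"linear": [0, 0, -0.015], "yaw": 0},
  {"linear": [0, 0, -0.015], "yaw": 0},
  {"linear": [0, 0, -0.01], "yaw": 0},
  {"linear": [0, 0, -0.006], "yaw": 0},
  {"linear": [0, 0, -0.004], "yaw": 0},
  {"linear": [0, 0, 0], "yaw": 0},
  {"linear": [0, 0, 0], "yaw": 0},
])

```text
t: 13.25
ee_pos: [553.4, -47.3, 20.0]
tcp_rot: [180.0, -0.0, 84.9]
wrist_force: [0.0, 1.0, 0.3]
grip_width: 1.003
gripper_force: 0.0
```

The last two retreat rows were clipped, which left an offset. I correct it: +10 mm towards the rear and +6 mm up.

>>> send_rows([
  {"linear": [0, 0, 0.006], "yaw": 0},
  {"linear": [0.0005, 0.005, 0], "yaw": 0},
  {"linear": [0, 0.005, 0], "yaw": 0},
  {"linear": [0, 0, 0], "yaw": 0},
  {"linear": [0, 0, 0], "yaw": 0},
])

```text
t: 13.67
ee_pos: [553.6, -36.9, 25.9]
tcp_rot: [180.0, -0.0, 85.0]
wrist_force: [0.6, 0.0, 0.1]
grip_width: 0.996
gripper_force: 0.0
```

>>> send_rows([
  {"linear": [0, 0, 0], "yaw": 0},
  {"linear": [0, 0, 0], "yaw": 0},
  {"linear": [0, 0, 0], "yaw": 0},
  {"linear": [0, 0, 0], "yaw": 0},
  {"linear": [0, 0, 0], "yaw": 0},
  {"linear": [0, 0, 0], "yaw": 0},
  {"linear": [0, 0, 0], "yaw": 0},
  {"linear": [0, 0, 0], "yaw": 0},
  {"linear": [0, 0, 0], "yaw": 0},
], grip=1, newtons=15)

```text
t: 14.42
ee_pos: [553.3, -37.6, 25.6]
tcp_rot: [-180.0, 0.0, 84.9]
wrist_force: [-0.3, -0.5, -0.2]
grip_width: 0.546
gripper_force: 15.0
```

>>> send_rows([
  {"linear": [-0.0004, -0.004, 0], "yaw": 0},
  {"linear": [-0.0007, -0.008, 0], "yaw": 0},
  {"linear": [-0.0007, -0.008, 0], "yaw": 0},
  {"linear": [-0.0007, -0.008, 0], "yaw": 0},
  {"linear": [-0.0007, -0.008, 0], "yaw": 0},
  {"linear": [-0.0007, -0.008, 0], "yaw": 0},
  {"linear": [-0.0007, -0.008, 0], "yaw": 0},
  {"linear": [-0.0007, -0.008, 0], "yaw": 0},
  {"linear": [-0.0007, -0.008, 0], "yaw": 0},
  {"linear": [-0.0007, -0.008, 0], "yaw": 0},
  {"linear": [-0.0007, -0.008, 0], "yaw": 0},
  {"linear": [-0.0007, -0.008, 0], "yaw": 0},
  {"linear": [-0.0007, -0.008, 0], "yaw": 0},
  {"linear": [-0.0007, -0.008, 0], "yaw": 0},
  {"linear": [-0.0007, -0.008, 0], "yaw": 0},
  {"linear": [-0.0007, -0.008, 0], "yaw": 0},
  {"linear": [-0.0004, -0.004, 0], "yaw": 0},
  {"linear": [0, 0, 0], "yaw": 0},
  {"linear": [0, 0, 0], "yaw": 0},
])

```text
t: 16.0
ee_pos: [542.0, -166.2, 25.6]
tcp_rot: [-180.0, 0.0, 84.9]
wrist_force: [-0.5, -0.7, -1.1]
grip_width: 0.544
gripper_force: 15.0
```

>>> send_rows([
  {"linear": [0.002, -0.0002, 0], "yaw": 0},
  {"linear": [0.002, -0.0002, 0], "yaw": 0},
  {"linear": [0.002, -0.0002, 0], "yaw": 0},
  {"linear": [0.0015, -0.0001, 0], "yaw": 0},
  {"linear": [0, 0, 0], "yaw": 0},
  {"linear": [0, 0, 0], "yaw": 0},
])

```text
t: 16.5
ee_pos: [550.2, -165.9, 25.6]
tcp_rot: [180.0, -0.0, 84.9]
wrist_force: [0.8, 0.8, -0.6]
grip_width: 0.546
gripper_force: 15.0
```

>>> send_rows([
  {"linear": [0.0005, 0, 0], "yaw": 0},
  {"linear": [0.0005, 0, 0], "yaw": 0},
  {"linear": [0.0005, 0, 0], "yaw": 0},
  {"linear": [0, 0, 0], "yaw": 0},
  {"linear": [0, 0, 0], "yaw": 0},
])

```text
t: 16.92
ee_pos: [551.2, -166.3, 25.6]
tcp_rot: [-180.0, 0.0, 84.9]
wrist_force: [0.2, 0.2, -1.6]
grip_width: 0.544
gripper_force: 15.0
```

>>> send_rows([
  {"linear": [0.0005, 0, 0], "yaw": 0},
  {"linear": [0.0005, 0, 0], "yaw": 0},
  {"linear": [0, 0, 0], "yaw": 0},
  {"linear": [0, 0, 0], "yaw": 0},
])

```text
t: 17.25
ee_pos: [552.2, -166.5, 25.6]
tcp_rot: [180.0, 0.0, 84.9]
wrist_force: [-0.5, 0.8, -1.9]
grip_width: 0.545
gripper_force: 15.0
```

>>> send_rows([
  {"linear": [0.0005, 0, 0], "yaw": 0},
  {"linear": [0.0005, 0, 0], "yaw": 0},
  {"linear": [0, 0, 0], "yaw": 0},
  {"linear": [0, 0, 0], "yaw": 0},
])

```text
t: 17.58
ee_pos: [553.0, -166.4, 25.6]
tcp_rot: [-180.0, 0.0, 84.9]
wrist_force: [-1.7, -0.7, -1.9]
grip_width: 0.543
gripper_force: 15.0
```

>>> send_rows([
  {"linear": [0.0005, 0, 0], "yaw": 0},
  {"linear": [0.0005, 0, 0], "yaw": 0},
  {"linear": [0, 0, 0], "yaw": 0},
  {"linear": [0, 0, 0], "yaw": 0},
])

```text
t: 17.92
ee_pos: [553.0, -166.4, 25.6]
tcp_rot: [-179.9, 0.0, 84.9]
wrist_force: [-6.1, 0.1, 2.7]
grip_width: 0.545
gripper_force: 15.0
```

Fence contact (−6 N in x). Now forward along the fence to the end stop.

>>> send_rows([
  {"linear": [-0.0001, -0.001, 0], "yaw": 0},
  {"linear": [-0.0001, -0.001, 0], "yaw": 0},
  {"linear": [-0.0001, -0.001, 0], "yaw": 0},
  {"linear": [-0.0001, -0.001, 0], "yaw": 0},
  {"linear": [-0.0001, -0.001, 0], "yaw": 0},
  {"linear": [-0.0001, -0.001, 0], "yaw": 0},
  {"linear": [0, 0, 0], "yaw": 0},
  {"linear": [0, 0, 0], "yaw": 0},
])

```text
t: 18.58
ee_pos: [552.7, -169.7, 25.6]
tcp_rot: [-179.9, -0.1, 85.0]
wrist_force: [-6.0, 4.9, 4.8]
grip_width: 0.542
gripper_force: 15.0
```

>>> send_rows([
  {"linear": [0, -0.0005, 0], "yaw": 0},
  {"linear": [-0.0001, -0.0005, 0], "yaw": 0},
  {"linear": [0, 0, 0], "yaw": 0},
  {"linear": [0, 0, 0], "yaw": 0},
])

```text
t: 18.92
ee_pos: [552.6, -170.6, 25.6]
tcp_rot: [-179.9, -0.1, 85.0]
wrist_force: [-4.8, 5.5, 3.4]
grip_width: 0.544
gripper_force: 15.0
```

>>> send_rows([
  {"linear": [-0.0001, -0.0005, 0], "yaw": 0},
  {"linear": [0, -0.0005, 0], "yaw": 0},
  {"linear": [-0.0001, -0.0005, 0], "yaw": 0},
  {"linear": [0, -0.0005, 0], "yaw": 0},
  {"linear": [0, 0, 0], "yaw": 0},
  {"linear": [0, 0, 0], "yaw": 0},
])

```text
t: 19.42
ee_pos: [552.4, -172.6, 25.6]
tcp_rot: [-179.9, -0.1, 85.0]
wrist_force: [-4.5, 5.6, 2.7]
grip_width: 0.542
gripper_force: 15.0
```

>>> send_rows([
  {"linear": [-0.0001, -0.0005, 0], "yaw": 0},
  {"linear": [0, -0.0005, 0], "yaw": 0},
  {"linear": [0, 0, 0], "yaw": 0},
  {"linear": [0, 0, 0], "yaw": 0},
])

```text
t: 19.75
ee_pos: [552.3, -173.6, 25.6]
tcp_rot: [-179.9, -0.1, 85.0]
wrist_force: [-5.3, 5.3, 4.4]
grip_width: 0.541
gripper_force: 15.0
```

Friction is steady at about 5 N and the pack is still moving. I keep creeping.

>>> send_rows([
  {"linear": [-0.0001, -0.0005, 0], "yaw": 0},
  {"linear": [0, -0.0005, 0], "yaw": 0},
  {"linear": [0, 0, 0], "yaw": 0},
  {"linear": [0, 0, 0], "yaw": 0},
])

```text
t: 20.08
ee_pos: [552.2, -174.6, 25.6]
tcp_rot: [-179.9, -0.1, 85.0]
wrist_force: [-4.6, 5.1, 2.6]
grip_width: 0.543
gripper_force: 15.0
```

>>> send_rows([
  {"linear": [-0.0001, -0.0005, 0], "yaw": 0},
  {"linear": [0, -0.0005, 0], "yaw": 0},
  {"linear": [0, 0, 0], "yaw": 0},
  {"linear": [0, 0, 0], "yaw": 0},
])

```text
t: 20.42
ee_pos: [552.1, -175.6, 25.6]
tcp_rot: [-179.9, -0.1, 85.0]
wrist_force: [-4.5, 5.5, 2.7]
grip_width: 0.545
gripper_force: 15.0
```

>>> send_rows([
  {"linear": [-0.0001, -0.0005, 0], "yaw": 0},
  {"linear": [0, -0.0005, 0], "yaw": 0},
  {"linear": [0, 0, 0], "yaw": 0},
  {"linear": [0, 0, 0], "yaw": 0},
])

```text
t: 20.75
ee_pos: [552.1, -176.0, 25.6]
tcp_rot: [-179.9, -0.2, 85.0]
wrist_force: [-5.3, 6.4, 4.4]
grip_width: 0.544
gripper_force: 15.0
```

>>> send_rows([
  {"linear": [0, -0.0005, 0], "yaw": 0},
  {"linear": [0, -0.0005, 0], "yaw": 0},
  {"linear": [0, 0, 0], "yaw": 0},
  {"linear": [0, 0, 0], "yaw": 0},
])

```text
t: 21.08
ee_pos: [552.1, -176.0, 25.6]
tcp_rot: [-179.8, -0.2, 85.0]
wrist_force: [-5.4, 9.0, 4.4]
grip_width: 0.543
gripper_force: 15.0
```

>>> send_rows([
  {"linear": [0, -0.0005, 0], "yaw": 0},
  {"linear": [0, -0.0005, 0], "yaw": 0},
  {"linear": [0, 0, 0], "yaw": 0},
  {"linear": [0, 0, 0], "yaw": 0},
])

```text
t: 21.42
ee_pos: [552.1, -176.0, 25.6]
tcp_rot: [-179.8, -0.3, 85.0]
wrist_force: [-5.5, 10.6, 4.9]
grip_width: 0.541
gripper_force: 15.0
```

The end stop is reached: no motion and the force is rising. I relax the command a little and open.

>>> send_rows([
  {"linear": [-0.0003, 0.0005, 0], "yaw": 0},
  {"linear": [-0.0003, 0.0005, 0], "yaw": 0},
  {"linear": [0, 0, 0], "yaw": 0},
])

```text
t: 21.67
ee_pos: [552.1, -176.0, 25.6]
tcp_rot: [-179.9, -0.2, 85.0]
wrist_force: [-3.6, 7.7, 2.8]
grip_width: 0.544
gripper_force: 15.0
```

>>> send_rows([
  {"linear": [0, 0, 0], "yaw": 0},
  {"linear": [0, 0, 0], "yaw": 0},
  {"linear": [0, 0, 0], "yaw": 0},
  {"linear": [0, 0, 0], "yaw": 0},
  {"linear": [0, 0, 0], "yaw": 0},
], grip=-0.6)

```text
t: 22.08
ee_pos: [552.7, -180.8, 25.8]
tcp_rot: [180.0, 0.0, 84.9]
wrist_force: [0.5, 0.3, 0.3]
grip_width: 0.8
gripper_force: 0.0
```

Run:
```python
from h import *
print(env.get_state()["ee_pos"].round(1),env.get_state()["wrist_force"].round(1))
cv2.imwrite("pics/s4.png",camera("side"))
```

```text
[ 552.7 -180.8   25.8] [0.5 0.3 0.3]
```

>>> send_rows([
  {"linear": [0.0005, 0.005, 0], "yaw": 0},
  {"linear": [0, 0.002, 0.01], "yaw": 0},
  {"linear": [0, 0, 0.02], "yaw": 0},
  {"linear": [0, 0, 0.03], "yaw": 0},
  {"linear": [0, 0, 0.03], "yaw": 0},
  {"linear": [0, 0.02, 0.02], "yaw": 0},
  {"linear": [0, 0.03, 0.02], "yaw": 0},
  {"linear": [0, 0.035, 0], "yaw": 0},
  {"linear": [0, 0.035, 0], "yaw": 0},
  {"linear": [0, 0.035, 0], "yaw": 0},
  {"linear": [0, 0.035, 0], "yaw": 0},
  {"linear": [0, 0.035, 0], "yaw": 0},
  {"linear": [0, 0.035, 0], "yaw": 0},
  {"linear": [0, 0.035, 0], "yaw": 0},
  {"linear": [0, 0.035, 0], "yaw": 0},
  {"linear": [0, 0.02, 0], "yaw": 0},
  {"linear": [0, 0, 0], "yaw": 0},
  {"linear": [0, 0, 0], "yaw": 0},
])

```text
t: 23.63
ee_pos: [552.3, 178.3, 156.2]
tcp_rot: [180.0, -0.0, 85.1]
wrist_force: [-0.1, -1.4, -0.6]
grip_width: 0.799
gripper_force: 0.0
```

Run:
```python
from h import *
s=camera("side");t=camera("top");cv2.imwrite("pics/s5.png",s);cv2.imwrite("pics/t5.png",t)
cv2.imwrite("pics/end.png",np.hstack([cv2.resize(s[105:180,320:410],(400,400),interpolation=2),cv2.resize(t[165:245,430:510],(400,400),interpolation=2)]))
```

```text
(no output)
```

View pics/end.png

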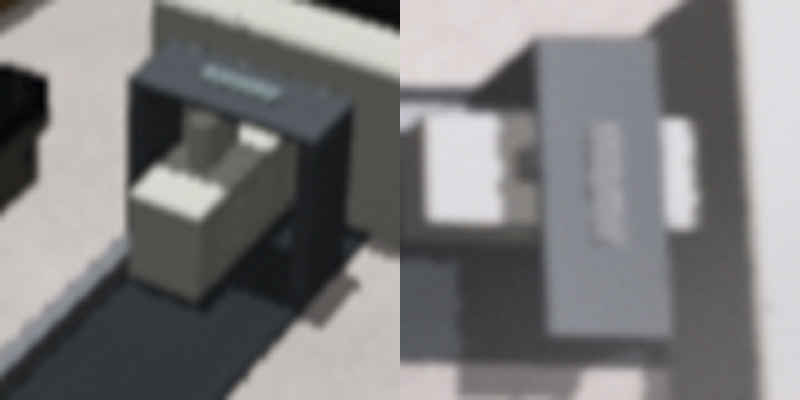

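The pack is under the bridge against the fence. Top panel: rear edge at x≈425, front end at x≈698, sides at y≈115 to 225. I check the numbers on the plane z=54.

Run:
```python
from meas import *
a=np.radians(-95.2);ux=np.array([np.cos(a),np.sin(a)]);uy=np.array([-ux[1],ux[0]]);C=np.array([566.8,-282.6])
co=lambda P:np.array([(P[:2]-C)@ux,(P[:2]-C)@uy])
g=cv2.cvtColor(cv2.imread("pics/t5.png"),6).astype(float)
rear=[co(onz("top",(cross(g[r,430:442],430,115,1),r),54))[0] for r in range(191,207)]
front=[co(onz("top",(cross(g[r,484:494],484,115,-1),r),54))[0] for r in range(191,208)]
fs=[co(onz("top",(c,cross(g[184:194,c],184,120,1)),54)) for c in range(437,449)]
fs2=[co(onz("top",(c,cross(g[184:194,c],184,115,1)),54)) for c in range(484,488)]
ls=[co(onz("top",(c,cross(g[200:215,c],200,115,-1)),54)) for c in range(437,449)]
ls2=[co(onz("top",(c,cross(g[200:215,c],200,115,-1)),54)) for c in range(484,488)]
for n,v in(("fence side",fs),("fence side front",fs2),("low side",ls),("low side front",ls2)):print(n,np.nanmedian(v,0).round(1))
print("rear",np.nanmedian(rear).round(1),"front",np.nanmedian(front).round(1))
print("rear slope mm/row",np.polyfit(range(len(rear)),rear,1)[0].round(3),"front",np.polyfit(range(len(front)),front,1)[0].round(3))
# housing face foot / top edge
for r in (195,205):
    c=cross(g[r,492:510],492,105,1);print("housing top edge z104",co(onz("top",(c,r),104)).round(1), "z100",co(onz("top",(c,r),100)).round(1))
```

```text
fence side [-102.2    2.7]
fence side front [-8.   0.9]
low side [-104.   -51.5]
low side front [-10.9 -51.7]
rear -122.0 front -1.2
rear slope mm/row -0.001 front 0.003
housing top edge z104 [ -4.6 -26.8] z100 [ -2.8 -25.9]
housing top edge z104 [ -4.4 -47.8] z100 [ -2.7 -47. ]
```

Firm contact was felt at both stops, and the picture agrees: the ends are square within about 0.001 rad and the sides parallel. The fingers are clear, so I hand in.

```bash
python3 -c "
from plant import env
print(env.sign_off())"
```

```text
the job is handed in; nothing more can be done
None
```

The fin pack was lifted out by its fin, set down on the lane, taken again by its rear end and slid under the bridge until it met both the fence and the end stop. I then let go and handed the job in at about 24 s; the sign-off returned no verdict.

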